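# Show the missed box and the cup of studs

### The job

Show the next worker what is left to do, by pointing only: bring the fingertips just above the middle of the top of the one box that still has no studs, about 3 cm clear of it, and stay there for two seconds; then point in the same way, from about 3 cm above the middle of its mouth, at the cup that holds the studs, stay there for two seconds and finish still pointing at it. Touch, lift or move nothing, and do not point at a finished box or at the empty cup on the way: travel well above them.

Things in the scene. Friction and masses are not known exactly. Their poses are not given: they have to be found in the camera images.
- bare_box_top (a point): Centre of the flat top of the box without studs: a folded sheet-metal box, 140 long, 67 wide, 64 mm high, standing loose on the bench, with a plain top. The point is 64 mm above the bench; z up, the long side along this point's y.
- studded_box_a_top (a point): Centre of the top face of a finished box: the same size (140 x 67 mm, top 64 mm above the bench), but with four thin upright studs that reach 120 mm above the bench, standing in pairs near the two ends of the top. z up, long side along this point's x.
- studded_box_b_top (a point): The same on the second finished box, alike in everything. The three boxes stand in a row from right to left, at least 12 cm apart from centre to centre, in any order. A fixed air hose hangs down the wall beyond the right-hand end of the row and runs off to the right along the bench: keep the gripper clear of it.
- studs_cup_mouth (a point): Centre of the open mouth of the pale plastic cup that holds loose studs, 66 mm across. The point is 73 mm above the bench, the highest level of the cup and its studs. z up.
- empty_cup_mouth (a point): Centre of the open mouth of the empty measuring cup: 64 mm across, rim 62 mm above the bench. z up. The two cups stand left of the boxes, either one nearer to them.
- by_pliers: Combination pliers lying on the bench beyond the boxes, 170 x 52 x 13 mm; origin at the centre of the underside, length along y. To be left alone.
- by_gauge: Plug gauge lying on the bench in front of the cups, 123 long, 15 mm thick; origin at the centre of the underside, length along y. To be left alone.
- by_oil: Oil bottle with a pointed cap standing beyond the cups, 51 mm across, 144 mm tall; origin at the centre of its foot. To be left alone.
Things that resemble listed ones, but are neither listed nor needed, are in the scene too. There is more than one size of the part that bears studs_cup_mouth; the job needs the largest.

How it is judged:
On the way, in this order (a step that is already met when the one before it is completed fails the run):
1. the fingertips point at the box without studs: just above the middle of its top (grasp point within 35 mm of it sideways, 20 to 90 mm above it), for 1.5 s (horizontal distance between the grasp point and bare_box_top below 0.035 m and z of the grasp point in the frame of bare_box_top between 0.02 and 0.09 m), for 1.5 s.
2. the fingertips point at the cup of studs: just above the middle of its mouth (grasp point within 30 mm sideways, 20 to 90 mm above that point), for 1.5 s (horizontal distance between the grasp point and studs_cup_mouth below 0.03 m and z of the grasp point in the frame of studs_cup_mouth between 0.02 and 0.09 m), for 1.5 s.
At the end, for the whole second after the job is handed in: The grasp point still hovers over the mouth of the cup of studs, within 30 mm of its centre sideways and 20 to 90 mm above it (the fingertips reach about 19 mm below the grasp point); every box, cup and tool is within 6 mm of where it stood (all of step 2 and distance of each of bare_box_top, studded_box_a_top, studded_box_b_top, studs_cup_mouth, empty_cup_mouth, by_pliers, by_gauge, by_oil from where it was at the start of the episode below 0.006 m); the robot touches nothing.
It fails at once if a box is touched, lifted or moved by more than 6 mm (distance of any of bare_box_top, studded_box_a_top, studded_box_b_top from where it was at the start of the episode above 0.006 m or contact force between any of the arm, the fingers and bare_box above 0.3 N or contact force between any of the arm, the fingers and studded_box_a above 0.3 N or contact force between any of the arm, the fingers and studded_box_b above 0.3 N).
It fails at once if a cup is touched, lifted or moved by more than 6 mm (distance of any of studs_cup_mouth, empty_cup_mouth from where it was at the start of the episode above 0.006 m or contact force between any of the arm, the fingers and studs_cup above 0.3 N or contact force between any of the arm, the fingers and empty_cup above 0.3 N).
It fails at once if the pliers, the plug gauge or the oil bottle is touched or moved by more than 6 mm (distance of any of by_pliers, by_gauge, by_oil from where it was at the start of the episode above 0.006 m or contact force between any of the arm, the fingers and by_pliers above 0.3 N or contact force between any of the arm, the fingers and by_gauge above 0.3 N or contact force between any of the arm, the fingers and by_oil above 0.3 N).
It fails at once if the fingertips point at a finished box: grasp point within 30 mm of its middle sideways and less than 110 mm above its top face ((horizontal distance between the grasp point and studded_box_a_top below 0.03 m and z of the grasp point in the frame of studded_box_a_top below 0.11 m) or (horizontal distance between the grasp point and studded_box_b_top below 0.03 m and z of the grasp point in the frame of studded_box_b_top below 0.11 m)).
It fails at once if the fingertips point at the empty cup: grasp point within 30 mm of its middle sideways and less than 70 mm above its rim (horizontal distance between the grasp point and empty_cup_mouth below 0.03 m and z of the grasp point in the frame of empty_cup_mouth below 0.07 m).
It also fails if it takes over 46 s, if anything falls off the work surface, if the arm or the gripper's body presses on something with over 40 N, if the wrist force passes 120 N, or if a joint passes its speed limit or range.

### The arm

A 7-joint arm with a two-finger parallel gripper is mounted at the origin on the work surface; the furniture and walls round the work are solid. World frame = base frame: x ahead of the robot, y to its left, z up, the work surface at z = 0. Lengths are in m, angles in rad, forces in N, time in s.
With the tool pointing down it reaches from about 0.4 to 0.85 m from the base axis. Payload 4.5 kg.
Tool frame: the origin (TCP) lies at the very end of the fingers, on their centre line; the grasp point (between the pads) lies 19 mm behind it (tcp_to_grasp is the distance from the TCP to the grasp point, in m); z points along the fingers, y is the line along which they close (so a half turn about z gives the same grasp; the last joint's range is limited). The gripper opens to 85 mm and grips with 20 to 120 N. Pads are 22 mm wide; open, the fingers measure 114 mm over their backs; the gripper's body (76 mm by 85 mm) begins 54 mm behind the grasp point. The pads swing forward as they close: fully open they stand 13 mm farther back than shut.
Start: joints at [1.297, 0.689, -0.195, 1.565, 0.157, 0.902, -0.215], TCP at [0.189, -0.596, 0.231] pointing down, gripper open.
Joint ranges: [-3.01, 3.01], [-0.46, 2.08], [-1.47, 1.51], [0.13, 2.56], [-1, 4.14], [0.04, 2.09], [-2.66, 2.66]. Speed limits (rad/s): [2.57, 2.57, 3.14, 3.14, 3.14, 3.14, 3.14].

### API

Orientations are given as a unit quaternion [w, x, y, z].
In Python, from rig import observe, snapshot, finish_job, tcp_to_grasp gives the robot as it stands.
- The arm moves only by the shell command python3 -m inch 'ROWS' [OPENING] [FORCE]. ROWS is JSON, a list of rows, each a list of 2 entries, a list of its own where there are three numbers: the shift along the world's x, y, z in mm, then the turn about the world's z in degrees. A call has 1 to 20 rows; each row shifts and turns the commanded pose from where the row before left it; what a row does not reach is not made up. A row lasts 1/10 s, in which the tool goes at most 50 mm and 8.59 degrees, less where a joint would pass 70% of its speed; a pose out of reach is approached as far as the arm can. A call with a gripper value outside its range is refused whole. OPENING is the opening, from 0 (shut) to 1 (fully open), set as the call begins (- or left out, the last holds). The fingers move at their own pace and stop on an object; FORCE is the grip in N (left out, the last holds). Time passes only in rows, so rows that do not move let the fingers close. It gives the time, the measured TCP pose, the force, the opening and the grip force at its end, in the units of the state.
- observe(): the state, without advancing time (a new reading comes with each control period).
- snapshot(name): name is "scene" or "top"; returns a dict with "frame" (384x512x3 uint8, red, green, blue), "fx", "fy", "cx", "cy" (pixels), "world_from_camera" (4x4, takes a point from camera to world coordinates). Camera axes: x right, y up, looking along -z (the intrinsics and any distortion apply to the point x, -y, -z); pixel columns grow to the right and rows downward; lengths in m; the calibration is good to about 2 mm. A picture is of the moment at which its call begins. There is no depth.
- finish_job(): hands the job in; it is judged then, once.
The state is a dict: "time_s": time; "joints": joint angles; "dq": joint speeds; "joint_efforts": joint torques, N m; "tcp_pos": TCP position; "tcp_rot": TCP orientation; "wrist_force": force on the tool from outside, world axes, zero at the start; "moment": the same for the moment, N m; "gripper_width": finger opening in m; "grip_force": force on a finger pad.
Only numpy, scipy, OpenCV 4.12 (cv2) and the standard library are available. Lean on these libraries where they do the work, as an engineer would, in place of code of your own. Each camera call takes 0.05 s, during which the arm holds its last target. There are 200 camera calls.

## Working session

There is one attempt and no reset: what is moved stays moved. The work goes in short steps, Python scripts to look and compute and a shell command to move; the robot and the scene stay as the last step left them, time stands still between calls to the robot, and variables do not carry over. Pictures are saved under pics/ and viewed, at most 10 in all, crops included, and the job is handed in when it is done.

```bash
mkdir -p pics; cat > h.py <<'E'
import numpy as np, cv2
def ray(s,u,v):
    T=np.array(s["world_from_camera"]); d=T[:3,:3]@np.array([(u-s["cx"])/s["fx"],-(v-s["cy"])/s["fy"],-1.]); return T[:3,3],d
def at(s,u,v,z):
    o,d=ray(s,u,v); return o+d*(z-o[2])/d[2]
E
python3 - <<'E'
from rig import *; import cv2,pickle
o=observe(); print(o["time_s"],o["tcp_pos"],o["tcp_rot"],tcp_to_grasp)
for n in("top","scene"):
    s=snapshot(n); pickle.dump(s,open(n+".pkl","wb")); print(n,s.keys(),s["fx"],s["cx"],s["world_from_camera"])
    cv2.imwrite(f"pics/{n}.png",cv2.resize(s["frame"][:,:,::-1],(800,600),interpolation=cv2.INTER_CUBIC))
E
```

```text
0.0 [ 0.18910739 -0.5950202   0.23048986] [-8.93778220e-04  9.88172550e-01  1.53343309e-01 -2.06568508e-04] 0.0187
top dict_keys(['frame', 'fx', 'fy', 'cx', 'cy', 'world_from_camera']) 467.4353548990799 259.22103185228605 [[ 0.01965761  0.99400526 -0.10755056  0.34291865]
 [-0.99978307  0.01880233 -0.00896066  0.13879808]
 [-0.00688474  0.10770337  0.99415923  1.47968021]
 [ 0.          0.          0.          1.        ]]
scene dict_keys(['frame', 'fx', 'fy', 'cx', 'cy', 'world_from_camera']) 406.7474311675418 257.1680319939716 [[-0.6919121   0.43984462 -0.57253328 -0.0899115 ]
 [-0.72189698 -0.43362796  0.539288    0.68974805]
 [-0.01106351  0.78644993  0.61755494  0.74366532]
 [ 0.          0.          0.          1.        ]]
```

View pics/top.png

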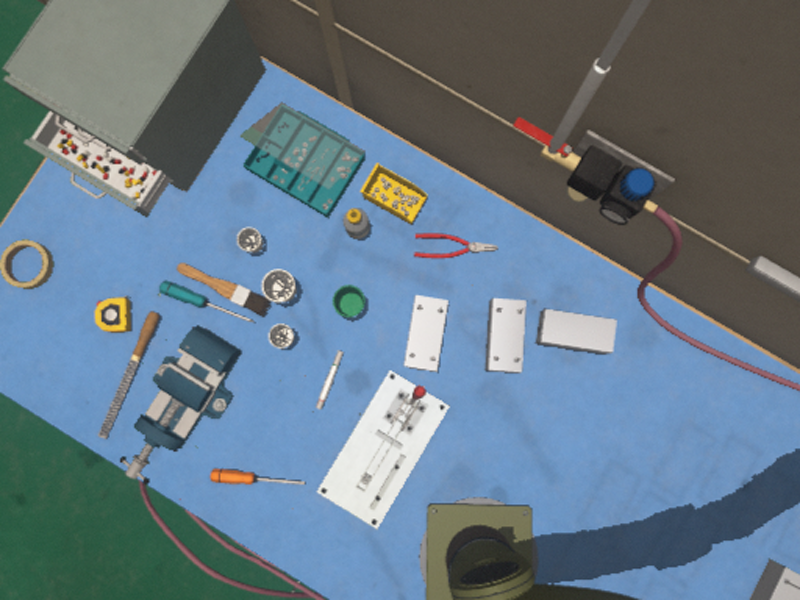

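View pics/scene.png

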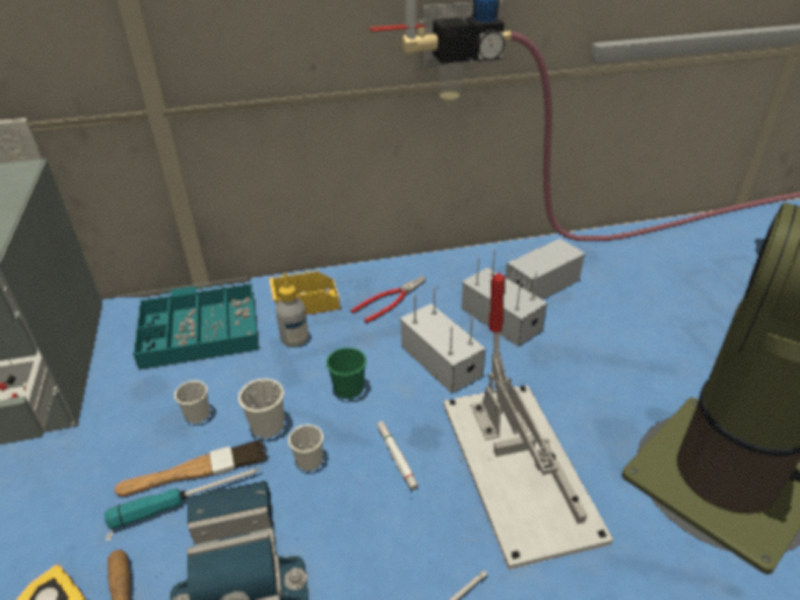

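The top view (800x600) shows the boxes in a row: studded ones at about (426,333) and (506,335), each with four stud dots, and a plain one at (577,331). The hose lies just right of the plain box. There are three pale stud cups, at (281,287), (250,240) and (282,335). The first is clearly the largest, so it fits the description. The green cup at (350,302) is the empty one.

```bash
python3 - <<'E'
import pickle,cv2,numpy as np
from h import *
t=pickle.load(open("top.pkl","rb")); c=pickle.load(open("scene.pkl","rb"))
f=t["frame"]; k=.64
hsv=cv2.cvtColor(f,cv2.COLOR_RGB2HSV)
m=((hsv[...,1]<40)&(hsv[...,2]>170)).astype(np.uint8)
for n,(u,v) in dict(bare=(577,331),mid=(506,335),left=(426,333)).items():
    w=np.zeros_like(m); u0,v0=int(u*k),int(v*k); w[v0-32:v0+32,u0-28:u0+28]=1
    cs,_=cv2.findContours(m*w,cv2.RETR_EXTERNAL,cv2.CHAIN_APPROX_NONE); q=max(cs,key=cv2.contourArea)
    r=cv2.minAreaRect(q); b=[at(t,x,y,.064)[:2] for x,y in cv2.boxPoints(r)]
    e=[np.linalg.norm(b[i]-b[i-1]) for i in(1,2)]
    print(n,np.round(r[0],1),at(t,*r[0],.064).round(3),np.round(e,3),np.round(b,3).tolist())
# cups: non-blue blob, rim radius
nb=((hsv[...,0]<95)|(hsv[...,0]>125)|(hsv[...,1]<60)).astype(np.uint8)
for n,(u,v,z) in dict(big=(281,287,.073),s1=(250,240,.05),s2=(282,335,.05),green=(350,302,.062)).items():
    w=np.zeros_like(nb); cv2.circle(w,(int(u*k),int(v*k)),14,1,-1)
    cs,_=cv2.findContours(nb*w,cv2.RETR_EXTERNAL,cv2.CHAIN_APPROX_NONE); q=max(cs,key=cv2.contourArea)
    (x,y),r=cv2.minEnclosingCircle(q); print(n,(x/k,y/k),r,at(t,x,y,z).round(3), "centre by click",at(t,u*k,v*k,z).round(3))
# hose: reddish pixels by rays to z=0 / .15
for z in(0,.1,.2): print("hose top",z,[at(t,u*k,v*k,z)[:2].round(3).tolist() for u,v in((675,235),(641,290),(665,322),(720,355))])
print("hose scene z=0",[at(c,u*k,v*k,0)[:2].round(3).tolist() for u,v in((555,225),(580,239),(650,233),(720,212))])
a=cv2.resize(f[155:260,130:410,::-1],(800,300),interpolation=cv2.INTER_CUBIC)
b=cv2.resize(c["frame"][140:310,90:400,::-1],(547,300),interpolation=cv2.INTER_CUBIC)
b=cv2.copyMakeBorder(b,0,0,0,253,cv2.BORDER_CONSTANT)
cv2.imwrite("pics/crop.png",np.vstack([a,b]))
E
```

```text
bare [370.4 211.2] [ 0.446 -0.186  0.064] [0.064 0.14 ] [[0.423, -0.112], [0.487, -0.121], [0.469, -0.261], [0.405, -0.251]]
mid [324.3 214. ] [ 0.435 -0.047  0.064] [0.14  0.065] [[0.367, -0.011], [0.506, -0.018], [0.504, -0.083], [0.364, -0.075]]
left [272.3 212.7] [0.436 0.111 0.064] [0.14  0.065] [[0.371, 0.153], [0.51, 0.133], [0.501, 0.069], [0.362, 0.089]]
big (277.34375, 287.5) 12.298474311828613 [0.517 0.4   0.073] centre by click [0.518 0.393 0.073]
s1 (249.53124523162842, 240.15624523162842) 9.021190643310547 [0.614 0.463 0.05 ] centre by click [0.614 0.463 0.05 ]
s2 (280.8340072631836, 335.73458194732666) 8.343195915222168 [0.425 0.394 0.05 ] centre by click [0.426 0.392 0.05 ]
green (348.1339931488037, 300.42715072631836) 10.444757461547852 [0.495 0.263 0.062] centre by click [0.492 0.259 0.062]
hose top 0 [[0.65, -0.399], [0.535, -0.328], [0.47, -0.375], [0.406, -0.485]]
hose top 0.1 [[0.629, -0.363], [0.522, -0.296], [0.462, -0.341], [0.401, -0.443]]
hose top 0.2 [[0.608, -0.327], [0.509, -0.265], [0.453, -0.306], [0.397, -0.401]]
hose scene z=0 [[0.556, -0.389], [0.484, -0.379], [0.392, -0.507], [0.325, -0.7]]
```

View pics/crop.png

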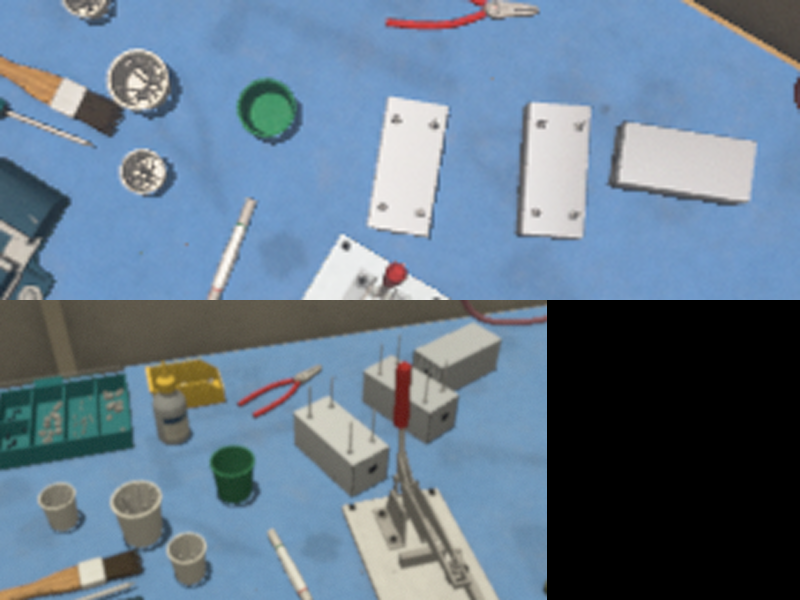

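The crop confirms it. The box at top crop (685,162) is plain, and the other two show four studs each. The largest pale cup, at (140,80) in the crop, holds studs, while the green one at (268,110) is empty. Targets are the box at (0.446, -0.186) and the cup at (0.518, 0.393). I'll approach with the fingers shut, keeping to the robot's side of the hose.

```bash
python3 -m inch '[[[5,10,5],0],[[10,20,5],0],[[14,35,5],0],[[14,35,5],0],[[14,35,0],0],[[14,35,0],0],[[14,35,0],0],[[14,35,0],0],[[14,35,0],0],[[12,25,0],0],[[10,15,0],0],[[0,0,0],0],[[0,0,0],0]]' 0; python3 -c "
from rig import *;o=observe();print(o['joints'].round(2) if hasattr(o['joints'],'round') else o['joints'])"
```

```text
time_s: 1.4
tcp_pos: [0.3242, -0.2806, 0.2515]
tcp_rot: [0.0, 0.988, 0.154, -0.0]
wrist_force: [-0.3, 0.6, 0.7]
gripper_width: 0.0
grip_force: 0.0
[ 0.74  0.41 -0.2   2.1   0.13  0.64 -0.81]
```

```bash
python3 -m inch '[[[12,10,0],0],[[24,19,0],0],[[25,20,0],0],[[25,19,0],0],[[24,19,0],0],[[12,8,0],0],[[0,0,-15],0],[[0,0,-25],0],[[0,0,-30],0],[[0,0,-30],0],[[0,0,-25],0],[[0,0,-15],0],[[0,0,-10],0],[[0,0,-5],0],[[0,0,0],0],[[0,0,0],0]]'; python3 - <<'E'
from rig import *; import cv2
from h import *
a=[cv2.resize(snapshot(n)["frame"][y:y+150,x:x+200,::-1],(400,300),interpolation=cv2.INTER_CUBIC) for n,x,y in(("top",280,140),("scene",260,100))]
cv2.imwrite("pics/hover1.png",np.hstack(a)); print(observe()["joints"])
E
```

```text
time_s: 3.0
tcp_pos: [0.4467, -0.1861, 0.0969]
tcp_rot: [0.0, 0.988, 0.153, 0.0]
wrist_force: [-0.2, -1.1, 1.1]
gripper_width: 0.0003
grip_force: 0.0
[ 0.35769022  0.74455074 -0.09493205  2.10170745  0.21769246  0.30275375
 -1.18336608]
```

View pics/hover1.png

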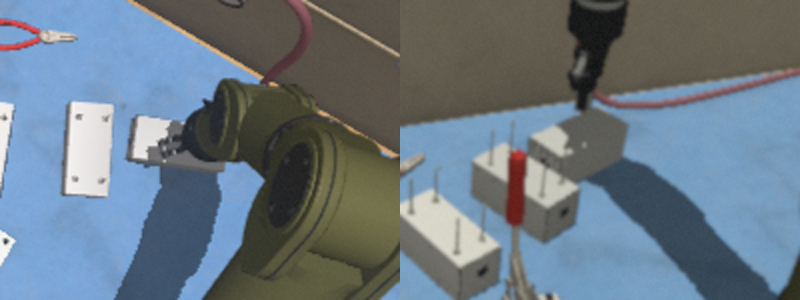

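The fingertips are over the middle of the plain box (top crop about (172,145), box centre about (177,142)), and the hose is clear behind. I'll hold for two seconds, then rise.

```bash
python3 -m inch '[[[0,0,0],0],[[0,0,0],0],[[0,0,0],0],[[0,0,0],0],[[0,0,0],0],[[0,0,0],0],[[0,0,0],0],[[0,0,0],0],[[0,0,0],0],[[0,0,0],0],[[0,0,0],0],[[0,0,0],0],[[0,0,0],0],[[0,0,0],0],[[0,0,0],0],[[0,0,0],0],[[0,0,0],0],[[0,0,0],0],[[0,0,0],0],[[0,0,0],0]]'; python3 -m inch '[[[0,0,0],0],[[0,0,0],0],[[0,0,10],0],[[0,0,20],0],[[0,0,30],0],[[0,0,30],0],[[0,0,30],0],[[0,0,30],0],[[0,0,20],0],[[0,0,10],0]]'; python3 -m inch '[[[2,15,0],2],[[3,25,0],4],[[4,35,0],4],[[5,40,0],4],[[5,40,0],4],[[5,40,0],4],[[5,40,0],4],[[5,40,0],4],[[5,40,0],4],[[5,40,0],4],[[5,40,0],2],[[5,40,0],0],[[5,40,0],0],[[5,35,0],0],[[5,35,0],0],[[3,24,0],0],[[0,10,0],0],[[0,0,0],0],[[0,0,0],0],[[0,0,0],0]]'; python3 - <<'E'
from rig import *; print(observe()["joints"].round(2))
E
```

```text
time_s: 5.1
tcp_pos: [0.4464, -0.1856, 0.0963]
tcp_rot: [0.0, 0.988, 0.153, 0.0]
wrist_force: [0.3, -0.5, 0.1]
gripper_width: 0.0001
grip_force: 0.0
time_s: 6.1
tcp_pos: [0.447, -0.1859, 0.2788]
tcp_rot: [0.001, 0.988, 0.153, 0.002]
wrist_force: [0.5, 0.3, -0.1]
gripper_width: -0.0
grip_force: 0.0
time_s: 8.1
tcp_pos: [0.5188, 0.3912, 0.2761]
tcp_rot: [0.001, 0.877, 0.481, -0.0]
wrist_force: [-0.3, 0.3, -0.7]
gripper_width: 0.0001
grip_force: 0.0
[-0.53  0.69 -0.37  1.42  0.26  1.08 -1.51]
```

```bash
python3 -m inch '[[[0,2,-10],0],[[0,0,-20],0],[[0,0,-30],0],[[0,0,-30],0],[[0,0,-30],0],[[0,0,-25],0],[[0,0,-15],0],[[0,0,-8],0],[[0,0,-4],0],[[0,0,0],0],[[0,0,0],0]]'; python3 - <<'E'
from rig import *; import cv2
from h import *
a=[cv2.resize(snapshot(n)["frame"][y:y+120,x:x+160,::-1],(400,300),interpolation=cv2.INTER_CUBIC) for n,x,y in(("top",110,120),("scene",90,190))]
cv2.imwrite("pics/hover2.png",np.hstack(a))
E
```

```text
time_s: 9.2
tcp_pos: [0.5189, 0.3959, 0.1054]
tcp_rot: [-0.0, 0.876, 0.482, 0.001]
wrist_force: [0.5, -0.3, -0.7]
gripper_width: -0.0002
grip_force: 0.0
```

View pics/hover2.png

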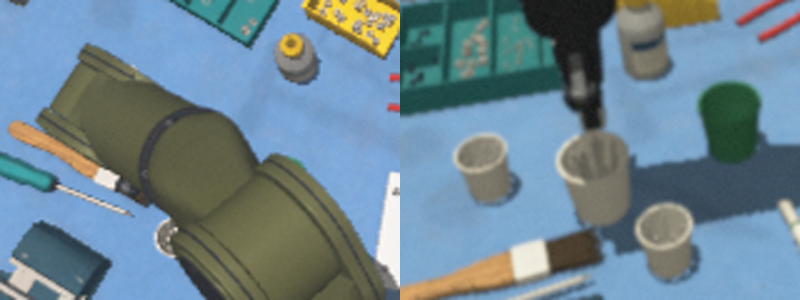

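In the scene crop the tips, at (593,127), are straight above the mouth of the large stud cup at (594,153), with a clear gap. I'll hold for two seconds and hand in.

```bash
python3 -m inch '[[[0,0,0],0],[[0,0,0],0],[[0,0,0],0],[[0,0,0],0],[[0,0,0],0],[[0,0,0],0],[[0,0,0],0],[[0,0,0],0],[[0,0,0],0],[[0,0,0],0],[[0,0,0],0],[[0,0,0],0],[[0,0,0],0],[[0,0,0],0],[[0,0,0],0],[[0,0,0],0],[[0,0,0],0],[[0,0,0],0],[[0,0,0],0],[[0,0,0],0]]'; python3 -c "
from rig import *; print(finish_job())"
```

```text
time_s: 11.3
tcp_pos: [0.5184, 0.3954, 0.1043]
tcp_rot: [0.0, 0.876, 0.482, 0.0]
wrist_force: [0.1, -0.7, -0.0]
gripper_width: 0.0002
grip_force: 0.0
the job is handed in; nothing more can be done
None
```

The arm pointed for two seconds at the box without studs and then for two seconds at the large cup of studs; it was handed in at 11.3 s still pointing there, with no contact seen (the hand-in returned no verdict).

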